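# Transfer the bench kit to the blue rack in reverse order

## Robot

A 7-joint arm with a two-finger parallel gripper is mounted at the origin on the work surface; the furniture and walls round the work are solid. World frame = base frame: x ahead of the robot, y to its left, z up, the work surface at z = 0. Lengths are in m, angles in rad, forces in N, time in s.
With the tool pointing down it reaches from about 0.4 to 0.85 m from the base axis. Payload 10.4 kg.
Tool frame: the origin (TCP) lies at the very end of the fingers, on their centre line; the grasp point (between the pads) lies 19 mm behind it (grip_point_offset is the distance from the TCP to the grasp point, in m); z points along the fingers, y is the line along which they close (so a half turn about z gives the same grasp; the last joint's range is limited). The gripper opens to 87 mm and grips with 3 to 60 N. Pads are 19 mm wide; open, the fingers measure 117 mm over their backs; the gripper's body (75 mm by 190 mm) begins 51 mm behind the grasp point.
Start: joints at [-1.203, 0.332, -0.065, 1.46, 0.022, 1.35, -0.088], TCP at [0.238, 0.578, 0.186] pointing down, gripper open.
Joint ranges: [-2.6, 2.6], [-0.5, 2.12], [-1.47, 1.34], [0.16, 2.42], [-1.27, 4.41], [0.06, 2.06], [-2.6, 2.6]. Speed limits (rad/s): [2.22, 2.22, 2.79, 2.79, 3.14, 3.14, 3.14].

## Interface

Orientations are given as a unit quaternion [x, y, z, w].
In Python, from bench import * gives the robot as it stands.
- The arm moves only by the tool play_rows, never from a script. Its argument "increments" is text: rows parted by semicolons, each of 7 numbers parted by spaces: the turn, a rotation vector about the tool's x, y, z in rad, then the shift along the tool's x, y, z in m, then the opening, from 0 (shut) to 1 (fully open). A call has 1 to 8 rows; each row is the pose to reach, as a shift and turn from the pose commanded when the call began, along the tool's axes at that moment; what a row does not reach only later rows make up. A row lasts 1/10 s, in which the tool goes at most 50 mm and 8.59 degrees, less where a joint would pass 70% of its speed; a pose out of reach is approached as far as the arm can. A call with a gripper value outside its range is refused whole. The fingers move at their own pace and stop on an object; "grip_force" is the grip in N (left out, the last holds). Time passes only in rows, so rows that repeat a pose let the fingers close. It gives the time, the measured TCP pose, the force, the opening and the grip force at its end, in the units of the state.
- read_state(): the state, without advancing time (a new reading comes with each control period).
- camera(name): name is "side" or "top" or "wrist"; returns a dict with "color" (384x512x3 uint8, red, green, blue), "fx", "fy", "cx", "cy" (pixels), "camera_from_world" (4x4, takes a point from world to camera coordinates); the wrist camera has in their place "mount" (4x4, takes a point from camera to tool coordinates, whose origin is the TCP and whose axes are the flange's). Camera axes: x right, y down, z forward; pixel columns grow to the right and rows downward; lengths in m; the calibration is good to about 2 mm. A picture is of the moment at which its call begins: read the wrist's pose just before it. There is no depth.
- close_job(): hands the job in; it is judged then, once.
The state is a dict: "time": time; "joint_positions": joint angles; "joint_vel": joint speeds; "joint_torque": joint torques, N m; "ee_pos": TCP position; "eef_rot": TCP orientation; "ft_force": force on the tool from outside, world axes, zero at the start; "torque": the same for the moment, N m; "width": finger opening in m; "grip_force": force on a finger pad.
Only numpy, scipy, OpenCV 4.12 (cv2) and the standard library are available. Lean on these libraries where they do the work, as an engineer would, in place of code of your own. Each camera call takes 0.05 s, during which the arm holds its last target. There are 200 camera calls.

## Task

The next station works from the other end, so move the three parts from the grey rack to the blue rack in reverse order: seen from the robot, the leftmost part on the grey rack goes into the rightmost slot of the blue rack, the middle one into the middle slot, the rightmost into the leftmost. Leave each part lying flat on the floor of its own slot, along the slot and in the middle of it, released and still, and do not disturb the red bottle standing nearby.

Things in the scene. Friction and masses are not known exactly. Their poses are not given: they have to be found in the camera images.
- plug_gauge: bright silver plug gauge, 104 long, hexagonal grip 20 wide and 18 high with thinner round ends; its centre of mass is within 6 of its middle (mm). Origin: middle of its length and width at its underside; local y runs along its length, x across it, z up. Starts lying along a slot of the grey rack on its floor.
- black_sleeve: plain black round sleeve, 90 long, 22 wide and 22 high; it does not roll (mm). Origin: middle of its length and width at its underside; local y runs along its length, x across it, z up. Starts lying along a slot of the grey rack on its floor.
- ball_pin: steel pin 12 thick, 110 long, with a black ball knob of 28 at one end (y -55 to -26); grip the bare shaft at the origin, its axis there about 11 above the underside (mm). Origin: middle of its length and width at its underside; local y runs along its length, x across it, z up. Starts lying along a slot of the grey rack on its floor.
- plug_gauge_chip: yellow round chip, 20 in diameter, 3 high (mm), fixed on the near edge of the grey rack in front of the slot where the plug gauge starts (about 76 toward the robot from the part's middle); it stays there and so records that slot. Origin at the centre of its underside.
- black_sleeve_chip: green round chip, 20 in diameter, 3 high (mm), fixed on the near edge of the grey rack in front of the slot where the black sleeve starts (about 76 toward the robot from the part's middle); it stays there and so records that slot. Origin at the centre of its underside.
- ball_pin_chip: red round chip, 20 in diameter, 3 high (mm), fixed on the near edge of the grey rack in front of the slot where the ball pin starts (about 76 toward the robot from the part's middle); it stays there and so records that slot. Origin at the centre of its underside.
- grey_rack: light grey rack with black blocks, holds the parts at the start. Fixed plate 10 thick, x -94 to +66, y -115 to +115 (mm); origin at its underside, z up, x away from the robot (within 10 degrees), y left. Three slots in a row, centres at x 0, y +66, 0, -66; slots run along x, 46 wide; slot floor = plate top, z +10. Parts lie along x.
- blue_rack: blue rack with white blocks, empty at the start. Size, frame and slots just as the grey rack. On both, blocks 20 wide (y), 22 long (x), 16 high over the slot floor part the slots, at x -40 and +40, y -99, -33, +33, +99 (mm); the middle strip, x -29 to +29, is free of blocks: fingers can go down there on both sides of a part.
- locker_bottle: red plastic bottle with a white nozzle, 34 in diameter, 103 high (mm), standing loose between the robot and the racks; bystander. Origin at the centre of its underside.
There are look-alikes about, which are no part of the job. Leave any green or purple look-alike of the black_sleeve alone.

How it is judged:
At the end, for the whole second after the job is handed in: Each part is at rest in the blue slot mirroring its starting slot (marked by its chip): origin within 15 mm of the slot centre across the slot and 20 mm along it, underside within 4 mm of the slot floor, length within 0.25 rad of the slot (either way round), tipped less than 0.2 rad (((y of plug_gauge_chip in the frame of grey_rack between 0.038 and 0.094 m and y of plug_gauge in the frame of blue_rack between -0.081 and -0.051 m) or (y of plug_gauge_chip in the frame of grey_rack between -0.028 and 0.028 m and y of plug_gauge in the frame of blue_rack between -0.015 and 0.015 m) or (y of plug_gauge_chip in the frame of grey_rack between -0.094 and -0.038 m and y of plug_gauge in the frame of blue_rack between 0.051 and 0.081 m)) and x of plug_gauge in the frame of blue_rack between -0.02 and 0.02 m and z of plug_gauge in the frame of blue_rack between 0.006 and 0.014 m and angle between the y axis of each of plug_gauge, black_sleeve, ball_pin and the x axis of blue_rack, either way round below 0.25 rad and angle between each of plug_gauge, black_sleeve, ball_pin's own z axis and vertical below 0.2 rad and linear speed of each of plug_gauge, black_sleeve, ball_pin below 0.02 m/s and angular speed of each of plug_gauge, black_sleeve, ball_pin below 0.2 rad/s and ((y of black_sleeve_chip in the frame of grey_rack between 0.038 and 0.094 m and y of black_sleeve in the frame of blue_rack between -0.081 and -0.051 m) or (y of black_sleeve_chip in the frame of grey_rack between -0.028 and 0.028 m and y of black_sleeve in the frame of blue_rack between -0.015 and 0.015 m) or (y of black_sleeve_chip in the frame of grey_rack between -0.094 and -0.038 m and y of black_sleeve in the frame of blue_rack between 0.051 and 0.081 m)) and x of black_sleeve in the frame of blue_rack between -0.02 and 0.02 m and z of black_sleeve in the frame of blue_rack between 0.006 and 0.014 m and ((y of ball_pin_chip in the frame of grey_rack between 0.038 and 0.094 m and y of ball_pin in the frame of blue_rack between -0.081 and -0.051 m) or (y of ball_pin_chip in the frame of grey_rack between -0.028 and 0.028 m and y of ball_pin in the frame of blue_rack between -0.015 and 0.015 m) or (y of ball_pin_chip in the frame of grey_rack between -0.094 and -0.038 m and y of ball_pin in the frame of blue_rack between 0.051 and 0.081 m)) and x of ball_pin in the frame of blue_rack between -0.02 and 0.02 m and z of ball_pin in the frame of blue_rack between 0.006 and 0.014 m); the robot touches nothing.
It fails at once if the red bottle was disturbed (moved over 30 mm or tipped over) (distance of locker_bottle from where it was at the start of the episode above 0.03 m or angle between locker_bottle's own z axis and vertical above 0.5 rad).
It also fails if it takes over 72 s, if anything falls off the work surface, if the arm or the gripper's body presses on something with over 40 N, if the wrist force passes 120 N, or if a joint passes its speed limit or range.

## Working session

There is one attempt and no reset: what is moved stays moved. The work goes in short steps, Python scripts to look and compute and a tool call to move; the robot and the scene stay as the last step left them, time stands still between calls to the robot, and variables do not carry over. Pictures are saved under pics/ and viewed, at most 14 in all, crops included, and the job is handed in when it is done.

Besides the shell and the picture viewer there is one more tool, called after "Request:" as name(argument=value, ...) on one line, values as JSON. play_rows: Moves the arm, as the interface text tells. Its arguments: {"type":"object","properties":{"increments":{"type":"string"},"grip_force":{"type":"number"}},"required":["increments"]}

```bash
mkdir -p pics
python3 - <<'E'
from bench import *
import cv2,pickle
print(read_state())
d={}
for n in("top","side"):
    c=camera(n);d[n]=c;cv2.imwrite(f"pics/{n}0.png",cv2.resize(c["color"][:,:,::-1],(800,600)))
    print(n,c["fx"],c["fy"],c["cx"],c["cy"],c["camera_from_world"])
w=camera("wrist");print(w["mount"],w["fx"])
pickle.dump(d,open("d0.pkl","wb"))
E
```

```text
{'time': 0.0, 'joint_positions': array([-1.20261312,  0.332891  , -0.06468265,  1.46095383,  0.02158362,
        1.34991479, -0.08849146]), 'joint_vel': array([ 1.06444635e-03, -1.48705729e-06,  1.80716644e-03,  1.28266941e-03,
        2.19258832e-04,  5.18149328e-04,  9.35464300e-04]), 'joint_torque': array([ 4.41113152e-04, -6.23258042e+01,  2.50421476e-02, -3.89892912e+01,
       -6.13389490e-02,  4.00996150e-02,  1.46966618e-04]), 'ee_pos': array([0.23791033, 0.57745676, 0.18513602]), 'eef_rot': array([ 1.94145849e-01,  9.80972399e-01, -7.27257898e-04, -1.13960855e-04]), 'ft_force': array([-0.88837191, -0.0259164 , -0.15613769]), 'torque': array([ 0.03556124,  0.02587729, -0.04881321]), 'grip_force': 0.0, 'width': 0.08684874202409605}
top 470.5072966400304 470.5072966400304 259.9157339255375 193.54699487184658 [[-0.00281813 -0.999994    0.00201246  0.23976719]
 [-0.99398162  0.00258079 -0.10951658  0.3813889 ]
 [ 0.10951073 -0.00230898 -0.99398293  0.96549786]
 [ 0.          0.          0.          1.        ]]
side 434.8127325624088 434.8127325624088 261.17964576896 190.6984396636219 [[ 0.81528448 -0.57898299  0.00948258 -0.16874051]
 [-0.27341344 -0.39933438 -0.87508694  0.24213589]
 [ 0.51044717  0.71085213 -0.48387285  0.7507487 ]
 [ 0.          0.          0.          1.        ]]
[[ 1.25182930e-03 -9.68939638e-01 -2.47294179e-01  6.81937576e-02]
 [ 9.99998798e-01  9.86670555e-04  1.19616074e-03 -6.40918454e-04]
 [-9.15009672e-04 -2.47295379e-01  9.68939708e-01 -1.98984017e-01]
 [ 0.00000000e+00  0.00000000e+00  0.00000000e+00  1.00000000e+00]] 264.8709183958607
```

View pics/top0.png

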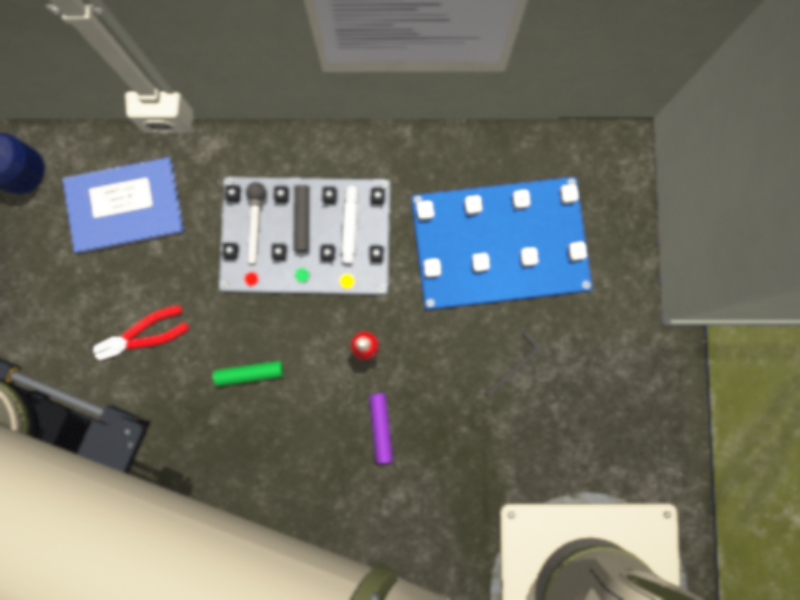

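View pics/side0.png

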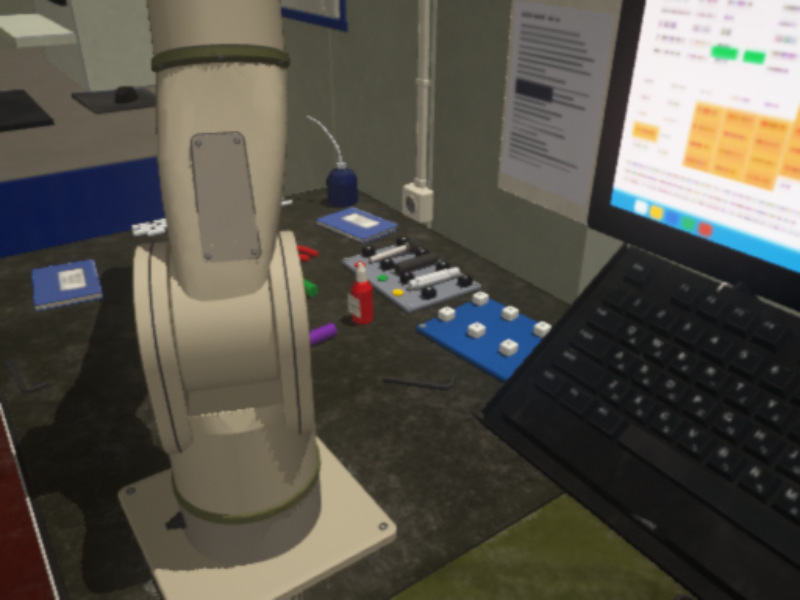

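The top view (800x600) shows the grey rack with, left to right, the ball pin (255,225), black sleeve (302,220) and plug gauge (349,225), with red, green and yellow chips in front. The blue rack is at (503,242), the bottle at (364,346), and the green and purple look-alikes at (247,373) and (381,428), which I will leave alone. The part inside the grey rack's middle slot is the real black sleeve.

```bash
cat > h.py <<'E'
import numpy as np,cv2,pickle
def ray(c,u,v,z):
    T=c["camera_from_world"];R=T[:3,:3];o=-R.T@T[:3,3]
    d=R.T@np.array([(u-c["cx"])/c["fx"],(v-c["cy"])/c["fy"],1]);return o+d*(z-o[2])/d[2]
def blobs(m,amin=15):
    n,_,s,ce=cv2.connectedComponentsWithStats(m.astype(np.uint8));return [(ce[i],s[i,4]) for i in range(1,n) if s[i,4]>=amin]
E
python3 - <<'E'
from h import *
c=pickle.load(open("d0.pkl","rb"))["top"];im=c["color"];hsv=cv2.cvtColor(im,cv2.COLOR_RGB2HSV).astype(int);H,S,V=[hsv[:,:,i] for i in range(3)]
def reg(u0,u1,v0,v1):
    m=np.zeros(H.shape,bool);m[int(v0*.64):int(v1*.64),int(u0*.64):int(u1*.64)]=1;return m
def show(n,m,z,amin=15):
    for ce,a in blobs(m,amin): print(n,ce.round(1),a,(ray(c,*ce,z)*1000).round(1))
B=reg(405,600,170,315)
show("blueblk",B&(S<90)&(V>140),.026,40)
# blue plate fit
m=B&(H>95)&(H<125)&(S>120);cn=max(cv2.findContours((m).astype(np.uint8),0,2)[0],key=cv2.contourArea)
r=cv2.minAreaRect(cn);print("blueplate",[(ray(c,*p,.01)*1000).round(1) for p in cv2.boxPoints(r)])
G=reg(212,398,172,300)
show("greyblk+",G&(V<75),.026,20)
m=G&(V>110);cn=max(cv2.findContours(m.astype(np.uint8),0,2)[0],key=cv2.contourArea)
r=cv2.minAreaRect(cn);print("greyplate",[(ray(c,*p,.01)*1000).round(1) for p in cv2.boxPoints(r)])
C=reg(225,385,262,292)
show("chip",C&(S>120),.013)
show("silver",G&(V>215)&(S<40),.02,30)
show("bottle",reg(340,390,325,365)&(S>140)&((H<10)|(H>170)),.08)
E
python3 - <<'E'
import cv2,pickle
d=pickle.load(open("d0.pkl","rb"));i=d["top"]["color"][105:205,130:260,::-1]
cv2.imwrite("pics/crop0.png",cv2.resize(i,(780,600),interpolation=cv2.INTER_CUBIC))
E
```

```text
blueblk [364.4 122.2] 159 [533.2  16.7  26. ]
blueblk [333.3 127. ] 131 [522.9  82.9  26. ]
blueblk [271.1 132.8] 148 [510.7 214.8  26. ]
blueblk [302.5 130.5] 126 [515.5 148.2  26. ]
blueblk [369.4 160.2] 136 [451.5   8.3  26. ]
blueblk [338.3 163.8] 133 [443.8  73.9  26. ]
blueblk [307.1 167.5] 129 [436.3 139.5  26. ]
blueblk [276.2 171.1] 130 [428.8 204.5  26. ]
blueplate [array([532.5, 232.4,  10. ]), array([559.9,   0.7,  10. ]), array([399.2, -13.2,  10. ]), array([372.9, 214.6,  10. ])]
greyblk+ [149.4 125.2] 40 [527.6 472.3  26. ]
greyblk+ [180.4 126.3] 36 [525.2 406.8  26. ]
greyblk+ [210.2 127.7] 22 [522.  343.6  26. ]
greyblk+ [240.8 128.4] 25 [520.3 278.7  26. ]
greyblk+ [148.  162.1] 35 [448.4 473.5  26. ]
greyblk+ [179.1 162.5] 28 [447.5 408.3  26. ]
greyblk+ [209.  164.7] 21 [442.6 345.4  26. ]
greyplate [array([392.8, 495.3,  10. ]), array([562.4, 497. ,  10. ]), array([558. , 255.2,  10. ]), array([388.5, 258. ,  10. ])]
chip [192.8 175.6] 52 [421.5 381.1  13. ]
chip [160.5 178.1] 57 [416.4 449.4  13. ]
chip [221.5 179.8] 57 [412.4 320.   13. ]
silver [219.3 160.6] 1933 [452.4 324.4  20. ]
silver [161.4 149.9] 183 [475.7 447.2  20. ]
silver [214.1 149.2] 43 [476.9 335.6  20. ]
bottle [233.2 220.8] 200 [322.  291.3  80. ]
```

View pics/crop0.png

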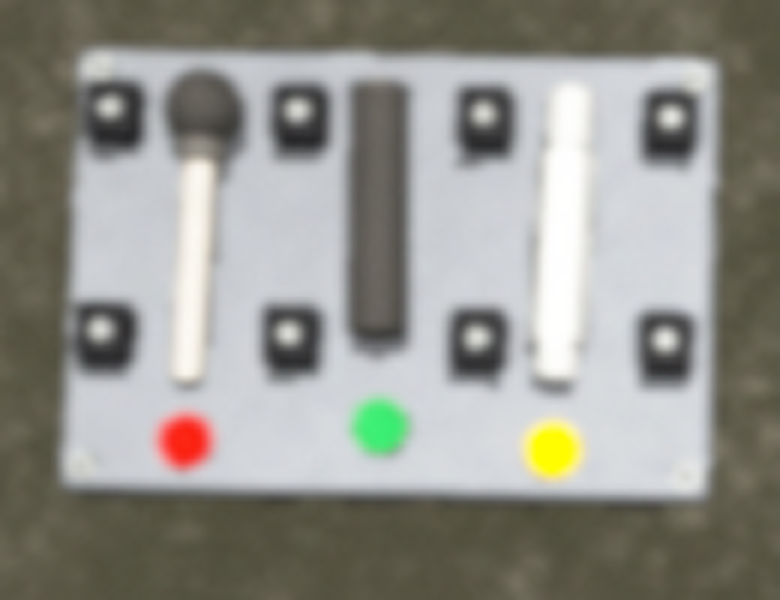

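Crop check: ball pin shaft tip at (186,380) and knob at (203,103). The sleeve runs (379,80) to (378,330) and the plug gauge (573,85) to (553,385). All match their descriptions and chips. Next I compute the poses.

```bash
cat >> h.py <<'E'
from scipy.spatial.transform import Rotation as Ro
def target(x,y,z,yaw):  # yaw = direction of the part's length vs world x; tool y = (-sin,cos), z down, x = -(cos,sin)
    c,s=np.cos(yaw),np.sin(yaw)
    return np.array([x,y,z]),Ro.from_matrix(np.array([[-c,-s,0],[-s,c,0],[0,0,-1.]]))
T={"plug_to":(.4727,.1763,.113),"sleeve_to":(.4802,.1107,.113),"pin_to":(.4877,.0451,.113)}
try: T.update(pickle.load(open("from.pkl","rb")))
except Exception: pass
def delta(name,z,dx=0,dy=0,dyaw=0):
    from bench import read_state
    s=read_state();x,y,yaw=T[name];p,R=target(x+dx,y+dy,z,yaw+dyaw)
    R0=Ro.from_quat(s["eef_rot"]);v=R0.inv()*R
    print(name,"t",round(s["time"],2),"tcp",s["ee_pos"].round(4),"turn",v.as_rotvec().round(4),"shift",R0.inv().apply(p-s["ee_pos"]).round(4),"w",round(s["width"],4),"F",s["ft_force"].round(1),"grip",round(s["grip_force"],1))
E
python3 - <<'E'
from h import *
c=pickle.load(open("d0.pkl","rb"))["top"]
def P(u,v,z): return ray(c,130+u/6,105+v/6,z)
F={}
for n,a,b,L,f in(("plug",(573,83,.024),(553,383,.024),.104,.5),("sleeve",(379,80,.032),(378,330,.032),.090,.5),("pin",(203,103,.024),(186,382,.016),.0955,55/95.5)):
    A,B=P(*a),P(*b);d=A-B;o=B+d*f;yaw=np.arctan2(d[1],d[0]);F[n]=(o[0],o[1],yaw)
    print(n,o.round(4),"yaw",yaw.round(3),"len",np.hypot(*d[:2]).round(4),"expect",L)
pickle.dump(F,open("from.pkl","wb"));T.update(F)
for k in("plug","plug_to"):delta(k,.16)
E
```

```text
plug [0.4879 0.3147 0.024 ] yaw -0.06 len 0.1077 expect 0.104
sleeve [0.4962 0.3787 0.032 ] yaw 0.009 len 0.0891 expect 0.09
pin [0.4929 0.4448 0.0206] yaw -0.058 len 0.0988 expect 0.0955
plug t 0.15 tcp [0.238  0.5776 0.1854] turn [-1.000e-03 -1.000e-04 -3.309e-01] shift [-0.3312 -0.1479  0.0255] w 0.087 F [0.3 0.3 0.4] grip 0.0
plug_to t 0.15 tcp [0.238  0.5776 0.1854] turn [-1.000e-03 -2.000e-04 -5.038e-01] shift [-0.3699 -0.2816  0.0257] w 0.087 F [0.3 0.3 0.4] grip 0.0
```

Lengths and the 76 mm chip offsets all agree. Moving above the plug gauge.

Request:
play_rows(increments="-0.001 0 -0.331 -0.331 -0.148 0.0255 0.53;-0.001 0 -0.331 -0.331 -0.148 0.0255 0.53;-0.001 0 -0.331 -0.331 -0.148 0.0255 0.53;-0.001 0 -0.331 -0.331 -0.148 0.0255 0.53;-0.001 0 -0.331 -0.331 -0.148 0.0255 0.53;-0.001 0 -0.331 -0.331 -0.148 0.0255 0.53;-0.001 0 -0.331 -0.331 -0.148 0.0255 0.53;-0.001 0 -0.331 -0.331 -0.148 0.0255 0.53", grip_force=25)

```text
time: 0.95
ee_pos: [0.4915, 0.3091, 0.16]
eef_rot: [0.033, 0.999, -0.001, 0.001]
ft_force: [-0.7, 0.2, -0.6]
width: 0.0466
grip_force: 0.0
```

Run:
```python
from h import *
from bench import *
delta("plug",.013)
s=read_state();w=camera("wrist");im=w["color"][:,:,::-1].copy()
R0=Ro.from_quat(s["eef_rot"]).as_matrix()
M=np.linalg.inv(w["mount"])
def pr(p):
    t=R0.T@(np.array(p)-s["ee_pos"]);q=M@np.r_[t,1];return int(w["fx"]*q[0]/q[2]+w["cx"]),int(w["fy"]*q[1]/q[2]+w["cy"])
for n,z in(("plug",.028),("sleeve",.032),("pin",.026)):
    x,y,yaw=T[n];u=pr((x,y,z));print(n,u);cv2.circle(im,u,3,(0,0,255),-1)
    cv2.line(im,pr((x-.05*np.cos(yaw),y-.05*np.sin(yaw),z)),pr((x+.05*np.cos(yaw),y+.05*np.sin(yaw),z)),(255,0,255),1)
cv2.imwrite("pics/w1.png",cv2.resize(im,(800,600)))
```

```text
plug t 0.95 tcp [0.4915 0.3091 0.16  ] turn [-0.0013  0.0013 -0.0072] shift [0.0041 0.0055 0.147 ] w 0.0466 F [-0.7  0.2 -0.6] grip 0.0
plug (256, 175)
sleeve (308, 179)
pin (358, 172)
```

View pics/w1.png

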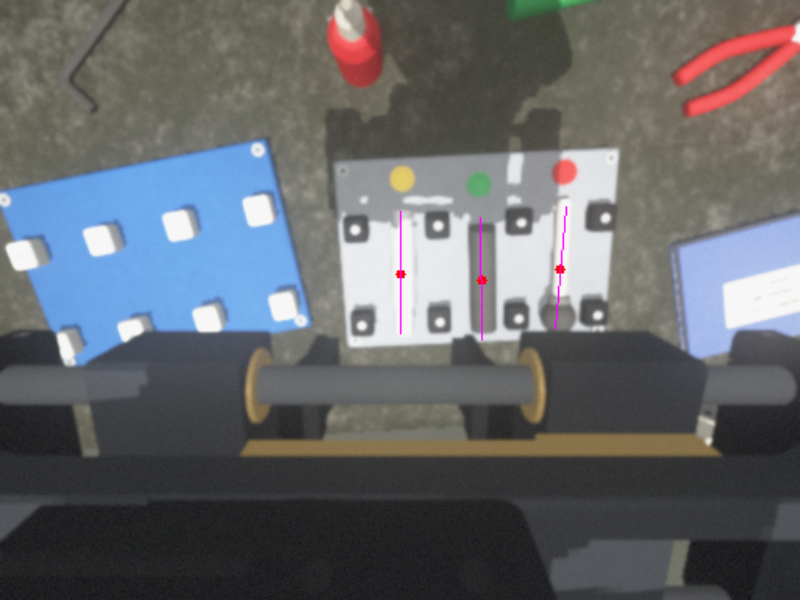

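The wrist view confirms the projected part positions at (400,274), (482,280) and (560,269) to within about 2 mm. The 5 mm residual is the arm still settling, so I descend straight from the commanded pose, stopping high first.

Request:
play_rows(increments="0 0 0 0 0 0 0.53;0 0 0 0 0 0.04 0.53;0 0 0 0 0 0.08 0.53;0 0 0 0 0 0.11 0.53;0 0 0 0 0 0.11 0.53;0 0 0 0 0 0.11 0.53")

```text
time: 1.6
ee_pos: [0.487, 0.3165, 0.0512]
eef_rot: [0.029, 1.0, 0.001, -0.0]
ft_force: [-0.2, 0.3, 0.7]
width: 0.0462
grip_force: 0.0
```

```bash
python3 -c "
from h import *
delta('plug',.013)"
```

```text
plug t 1.6 tcp [0.487  0.3165 0.0512] turn [ 0.0014 -0.0003  0.0019] shift [-0.001  -0.0018  0.0382] w 0.0462 F [-0.2  0.3  0.7] grip 0.0
```

Request:
play_rows(increments="0 0 0 0 0 0.012 0.53;0 0 0 0 0 0.024 0.53;0 0 0 0 0 0.034 0.53;0 0 0 0 0 0.037 0.53;0 0 0 0 0 0.037 0.1;0 0 0 0 0 0.037 0.1;0 0 0 0 0 0.037 0.1;0 0 0 0 0 0.037 0.1")

```text
time: 2.4
ee_pos: [0.488, 0.3153, 0.0139]
eef_rot: [0.03, 1.0, 0.001, 0.0]
ft_force: [0.6, -0.0, -0.6]
width: 0.0222
grip_force: 0.0
```

Request:
play_rows(increments="0 0 0 0 0 0 0.1;0 0 0 0 0 0 0.1;0 0 0 0 0 0 0.1;0 0 0 0 0 -0.01 0.1;0 0 0 0 0 -0.03 0.1;0 0 0 0 0 -0.06 0.1;0 0 0 0 0 -0.1 0.1;0 0 0 0 0 -0.1 0.1")

```text
time: 3.2
ee_pos: [0.4906, 0.3169, 0.1199]
eef_rot: [0.03, 1.0, 0.003, 0.004]
ft_force: [0.7, 0.1, 0.6]
width: 0.0089
grip_force: 0.0
```

```bash
python3 -c "
from h import *
delta('plug_to',.113)"
```

```text
plug_to t 3.2 tcp [0.4906 0.3169 0.1199] turn [ 0.0065  0.0077 -0.1731] shift [ 0.0095 -0.1415  0.0058] w 0.0089 F [0.7 0.1 0.6] grip 0.0
```

The width went to the commanded 8.9 mm, so nothing was grasped. Looking to see why.

```bash
cat > look.py <<'E'
import sys
from h import *
from bench import *
def wrist(fn):
    s=read_state();w=camera("wrist");im=w["color"][:,:,::-1].copy()
    pickle.dump((s,w),open("w.pkl","wb"));cv2.imwrite("pics/"+fn,cv2.resize(im,(800,600)))
def top(fn,crop=(90,230,120,390)):
    c=camera("top");pickle.dump(c,open("top.pkl","wb"));a,b,l,r=crop
    cv2.imwrite("pics/"+fn,cv2.resize(c["color"][a:b,l:r,::-1],None,fx=780/(r-l),fy=780/(r-l),interpolation=cv2.INTER_CUBIC))
globals()[sys.argv[1]](sys.argv[2])
E
python3 look.py wrist w2.png
```

```text
(no output)
```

View pics/w2.png

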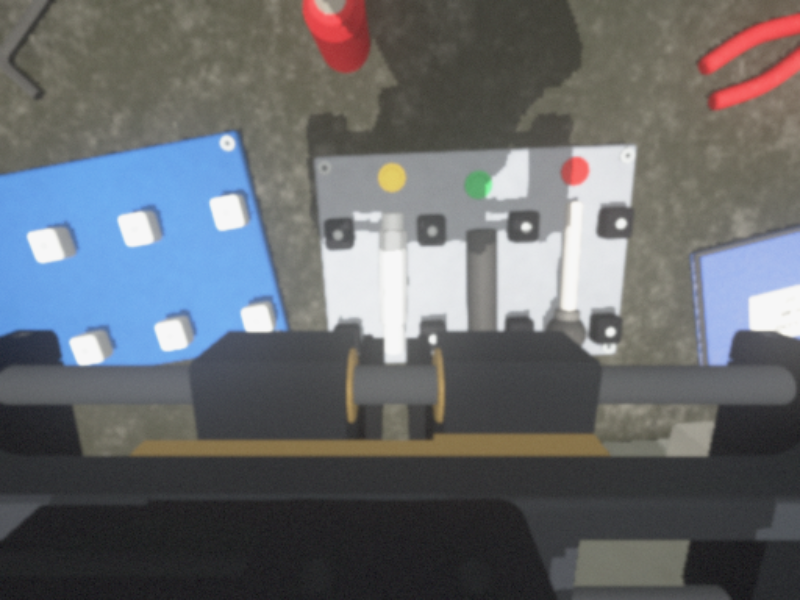

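The gauge still lies in its slot at (393,285) and is essentially unmoved, so the fingers slid off it. I'll retry lower and harder, and check the grip before lifting.

Request:
play_rows(increments="0 0 0 0 0 0 0.53;0 0 0 0 0 0 0.53;0 0 0 0 0 0 0.53;0 0 0 0 0 0 0.53;0 0 0 0 0 0 0.53;0 0 0 0 0 0.03 0.53;0 0 0 0 0 0.06 0.53;0 0 0 0 0 0.075 0.53", grip_force=50)

```text
time: 4.05
ee_pos: [0.4866, 0.3143, 0.0359]
eef_rot: [0.03, 1.0, -0.0, -0.001]
ft_force: [-0.4, -0.4, 0.7]
width: 0.0457
grip_force: 0.0
```

Request:
play_rows(increments="0 0 0 0 0 0.012 0.53;0 0 0 0 0 0.022 0.53;0 0 0 0 0 0.0265 0.53;0 0 0 0 0 0.0265 0.53;0 0 0 0 0 0.0265 0;0 0 0 0 0 0.0265 0;0 0 0 0 0 0.0265 0;0 0 0 0 0 0.0265 0")

```text
time: 4.85
ee_pos: [0.488, 0.3153, 0.0123]
eef_rot: [0.03, 1.0, 0.001, 0.0]
ft_force: [0.3, -0.0, -0.7]
width: 0.022
grip_force: 0.0
```

Request:
play_rows(increments="0 0 0 0 0 0 0;0 0 0 0 0 0 0")

```text
time: 5.05
ee_pos: [0.4878, 0.3151, 0.012]
eef_rot: [0.03, 1.0, 0.001, 0.0]
ft_force: [-0.2, -0.8, 0.5]
width: 0.0062
grip_force: 0.0
```

Request:
play_rows(increments="0 0 0 0 0 0 0;0 0 0 0 0 0 0")

```text
time: 5.25
ee_pos: [0.4878, 0.3151, 0.0119]
eef_rot: [0.03, 1.0, 0.001, 0.0]
ft_force: [0.3, 1.2, -0.2]
width: 0.0013
grip_force: 0.0
```

```bash
python3 look.py wrist w3.png
python3 - <<'E'
from bench import *
import cv2
a=camera("side")["color"][120:240,190:340,::-1];print(read_state()["joint_positions"])
cv2.imwrite("pics/s3.png",cv2.resize(a,(750,600),interpolation=cv2.INTER_CUBIC))
E
```

```text
[-0.7248291   0.39143715  0.08794276  1.77264533 -0.04125387  0.97853027
  0.89054039]
```

View pics/w3.png

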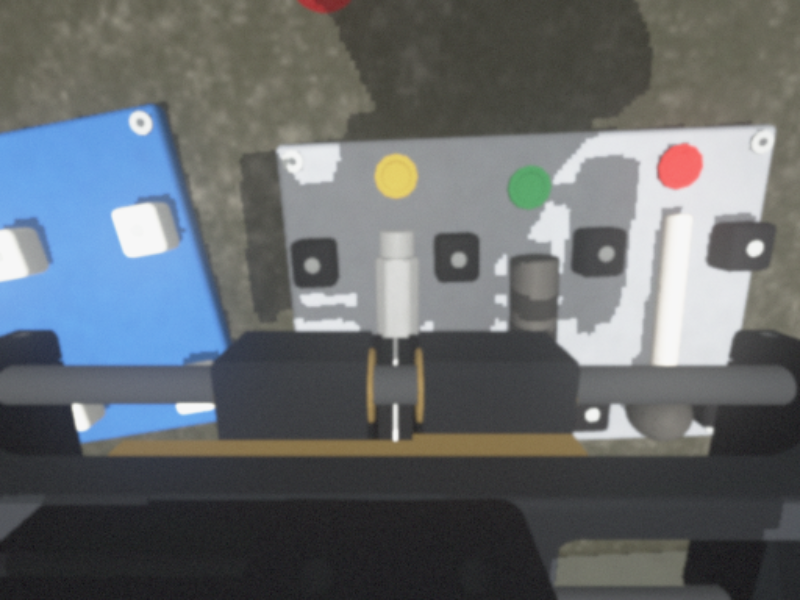

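View pics/s3.png

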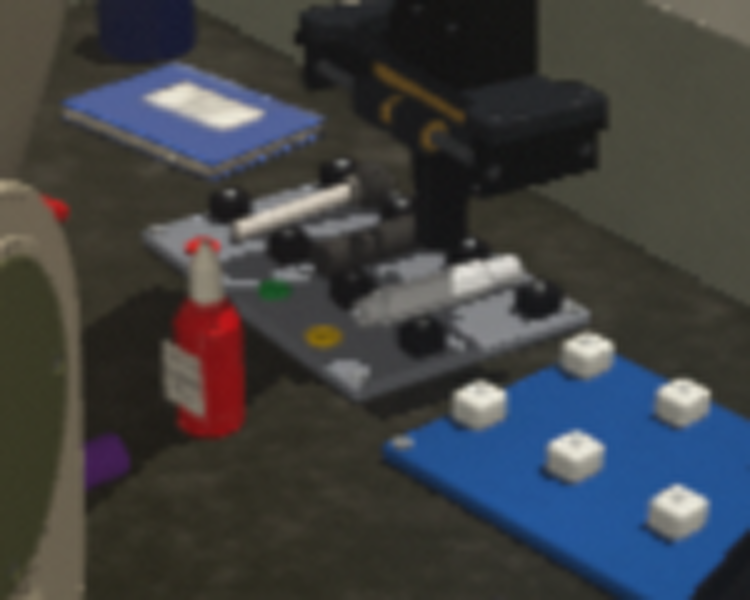

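Run:
```python
from h import *
s,w=pickle.load(open("w.pkl","rb"));d=pickle.load(open("d0.pkl","rb"))
R0=Ro.from_quat(s["eef_rot"]).as_matrix();M=np.linalg.inv(w["mount"])
for n,p in(("yellow",(.4124,.3200,.013)),("green",(.4215,.3811,.013)),("red",(.4164,.4494,.013)),("tcp",s["ee_pos"]),("tcp+20",s["ee_pos"]+[0,0,.02])):
    for dz in(0,.02):
        q=M@np.r_[R0.T@(np.array(p)-s["ee_pos"]-[0,0,dz]),1];print(n,dz,((np.array([w["fx"]*q[0]/q[2]+w["cx"],w["fy"]*q[1]/q[2]+w["cy"]]))*800/512).round(0),end=" ")
    c=d["side"];q=c["camera_from_world"]@np.r_[p,1];u=np.array([c["fx"]*q[0]/q[2]+c["cx"],c["fy"]*q[1]/q[2]+c["cy"]])
    print("side crop",((u-[190,120])*5).round(0))
```

```text
yellow 0 [396. 177.] yellow 0.02 [396. 179.] side crop [323. 336.]
green 0 [529. 190.] green 0.02 [516. 190.] side crop [275. 289.]
red 0 [679. 169.] red 0.02 [652. 171.] side crop [204. 247.]
tcp 0 [395. 332.] tcp 0.02 [395. 321.] side crop [439. 304.]
tcp+20 0 [395. 347.] tcp+20 0.02 [395. 332.] side crop [440. 272.]
```

The wrist pose matches the chips, so the arm's pose reading is right. In the side view, though, the fingers seem to end above the reported TCP, so I'll zoom in to check.

Run:
```python
from bench import *
import cv2
a=camera("side")["color"][145:193,255:319,::-1]
a=cv2.convertScaleAbs(a,alpha=1.6,beta=10)
cv2.imwrite("pics/s4.png",cv2.resize(a,(768,576),interpolation=cv2.INTER_CUBIC))
```

```text
(no output)
```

View pics/s4.png

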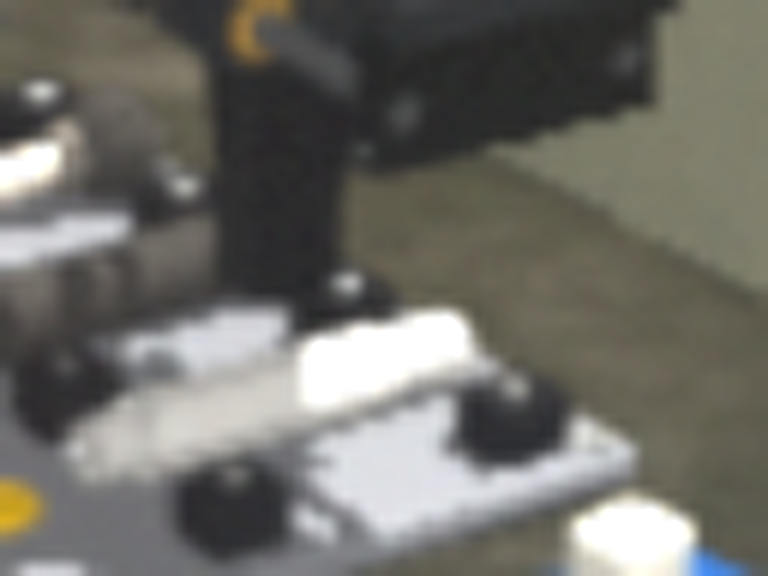

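The side view shows the closed fingertips at crop (285,300), with the floor visible between them and the gauge. The real tips therefore sit about 34 mm above the reported TCP. I'll open and feel for the floor in small steps to calibrate that offset.

Request:
play_rows(increments="0 0 0 0 0 0 0.53;0 0 0 0 0 0 0.53;0 0 0 0 0 0 0.53;0 0 0 0 0 0 0.53;0 0 0 0 0 0 0.53;0 0 0 0 0 0 0.53;0 0 0 0 0 0 0.53;0 0 0 0 0 0 0.53")

```text
time: 6.2
ee_pos: [0.4878, 0.3151, 0.012]
eef_rot: [0.03, 1.0, 0.001, 0.0]
ft_force: [-0.2, -0.0, -0.5]
width: 0.0452
grip_force: 0.0
```

Request:
play_rows(increments="0 0 0 0 0 0.003 0.53;0 0 0 0 0 0.006 0.53;0 0 0 0 0 0.009 0.53;0 0 0 0 0 0.012 0.53;0 0 0 0 0 0.015 0.53;0 0 0 0 0 0.015 0.53")

```text
time: 6.8
ee_pos: [0.4875, 0.315, -0.0036]
eef_rot: [0.03, 1.0, 0.0, -0.0]
ft_force: [-0.3, 0.7, -0.9]
width: 0.0464
grip_force: 0.0
```

Request:
play_rows(increments="0 0 0 0 0 0.002 0.53;0 0 0 0 0 0.004 0.53;0 0 0 0 0 0.006 0.53;0 0 0 0 0 0.007 0.53;0 0 0 0 0 0.007 0.53")

```text
time: 7.3
ee_pos: [0.4877, 0.3151, -0.0102]
eef_rot: [0.03, 1.0, 0.0, 0.0]
ft_force: [0.9, 0.0, -0.6]
width: 0.0461
grip_force: 0.0
```

No contact at z = −10 mm, so the offset is confirmed. Continuing.

Request:
play_rows(increments="0 0 0 0 0 0.002 0.53;0 0 0 0 0 0.004 0.53;0 0 0 0 0 0.006 0.53;0 0 0 0 0 0.008 0.53;0 0 0 0 0 0.008 0.53")

```text
time: 7.8
ee_pos: [0.4876, 0.315, -0.0184]
eef_rot: [0.03, 1.0, 0.0, -0.0]
ft_force: [-0.4, 0.0, -0.1]
width: 0.0465
grip_force: 0.0
```

Request:
play_rows(increments="0 0 0 0 0 0.001 0.53;0 0 0 0 0 0.002 0.53;0 0 0 0 0 0.003 0.53;0 0 0 0 0 0.003 0.53")

```text
time: 8.2
ee_pos: [0.4877, 0.3151, -0.0212]
eef_rot: [0.03, 1.0, 0.0, 0.0]
ft_force: [0.3, 0.2, -0.3]
width: 0.0463
grip_force: 0.0
```

Request:
play_rows(increments="0 0 0 0 0 0 0;0 0 0 0 0 0 0;0 0 0 0 0 0 0;0 0 0 0 0 0 0;0 0 0 0 0 0 0;0 0 0 0 0 0 0;0 0 0 0 0 0 0", grip_force=30)

```text
time: 8.9
ee_pos: [0.4879, 0.3154, -0.0209]
eef_rot: [0.03, 1.0, 0.001, 0.0]
ft_force: [0.3, 0.5, -0.4]
width: 0.0186
grip_force: 30.0
```

Gripped the gauge at 18.6 mm and 30 N. Lifting.

Request:
play_rows(increments="0 0 0 0 0 -0.005 0;0 0 0 0 0 -0.015 0;0 0 0 0 0 -0.03 0;0 0 0 0 0 -0.05 0;0 0 0 0 0 -0.075 0;0 0 0 0 0 -0.09 0;0 0 0 0 0 -0.09 0;0 0 0 0 0 -0.09 0")

```text
time: 9.7
ee_pos: [0.4876, 0.315, 0.0688]
eef_rot: [0.03, 1.0, 0.001, 0.0]
ft_force: [-0.5, 0.4, -2.4]
width: 0.0185
grip_force: 30.0
```

```bash
python3 -c "
from h import *
delta('plug_to',.0685)"
```

```text
plug_to t 9.7 tcp [0.4876 0.315  0.0688] turn [ 0.0011  0.0003 -0.1728] shift [ 6.600e-03 -1.393e-01  1.000e-04] w 0.0185 F [-0.5  0.4 -2.4] grip 30.0
```

Holding, with 2 N of weight on the wrist. Transferring to the left slot.

Request:
play_rows(increments="0 0 -0.04 0.0016 -0.03 0 0;0 0 -0.09 0.0035 -0.07 0 0;0 0 -0.14 0.005 -0.11 0 0;0 0 -0.173 0.0066 -0.132 0 0;0 0 -0.173 0.0066 -0.1393 0 0;0 0 -0.173 0.0066 -0.1393 0 0;0 0 -0.173 0.0066 -0.1393 0 0;0 0 -0.173 0.0066 -0.1393 0 0")

```text
time: 10.5
ee_pos: [0.4727, 0.1779, 0.0685]
eef_rot: [-0.057, 0.998, 0.001, -0.0]
ft_force: [1.2, 0.5, -2.0]
width: 0.0184
grip_force: 30.0
```

```bash
python3 look.py top t1.png; python3 -c "
from h import *
delta('plug_to',-.0205)"
```

```text
plug_to t 10.55 tcp [0.4727 0.1777 0.0686] turn [0.0011 0.0001 0.0018] shift [ 0.0002 -0.0015  0.0891] w 0.0185 F [ 0.9 -0.1 -2.8] grip 30.0
```

View pics/t1.png

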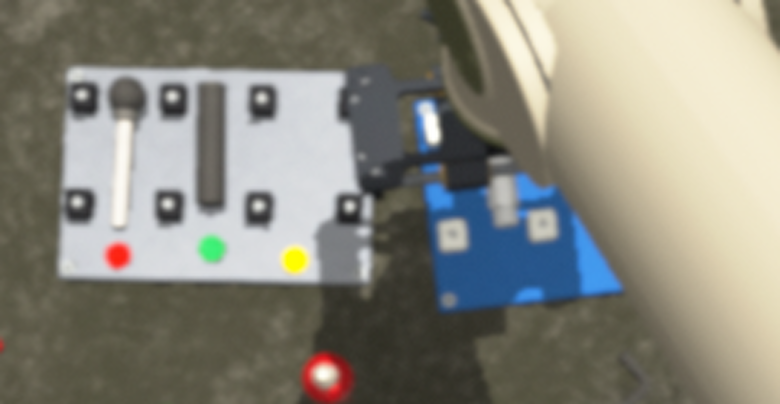

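The gauge hangs level over the left blue slot at (503,190), between its blocks. Lowering.

Request:
play_rows(increments="0 0 0 0 -0.001 0.025 0;0 0 0 0 -0.001 0.05 0;0 0 0 0 -0.001 0.07 0;0 0 0 0 -0.001 0.08 0;0 0 0 0 -0.001 0.086 0;0 0 0 0 -0.001 0.089 0;0 0 0 0 -0.001 0.09 0;0 0 0 0 -0.001 0.09 0")

```text
time: 11.35
ee_pos: [0.4734, 0.1758, -0.0206]
eef_rot: [-0.057, 0.998, 0.001, 0.001]
ft_force: [1.0, -0.1, -2.0]
width: 0.0183
grip_force: 30.0
```

Request:
play_rows(increments="0 0 0 0 0 0 0.53;0 0 0 0 0 0 0.53;0 0 0 0 0 0 0.53;0 0 0 0 0 0 0.53;0 0 0 0 0 0 0.53;0 0 0 0 0 0 0.53")

```text
time: 11.95
ee_pos: [0.473, 0.1756, -0.0211]
eef_rot: [-0.057, 0.998, 0.001, 0.0]
ft_force: [-0.4, -1.1, -0.2]
width: 0.0457
grip_force: 0.0
```

Request:
play_rows(increments="0 0 0 0 0 -0.01 0.53;0 0 0 0 0 -0.03 0.53;0 0 0 0 0 -0.06 0.53;0 0 0 0 0 -0.09 0.53;0 0 0 0 0 -0.09 0.53;0 0 0 0 0 -0.09 0.53;0 0 0 0 0 -0.09 0.53")

```text
time: 12.65
ee_pos: [0.4724, 0.1752, 0.0683]
eef_rot: [-0.057, 0.998, 0.0, -0.0]
ft_force: [0.2, 0.2, -0.6]
width: 0.046
grip_force: 0.0
```

```bash
python3 -c "
from h import *
delta('sleeve',.0685)"
```

```text
sleeve t 12.65 tcp [0.4724 0.1752 0.0683] turn [ 0.0006 -0.0007  0.1044] shift [-4.660e-02  1.995e-01 -1.000e-04] w 0.046 F [ 0.2  0.2 -0.6] grip 0.0
```

Request:
play_rows(increments="0 0 0.03 -0.01 0.04 0 0.53;0 0 0.06 -0.021 0.085 0 0.53;0 0 0.09 -0.031 0.13 0 0.53;0 0 0.104 -0.041 0.17 0 0.53;0 0 0.104 -0.0465 0.193 0 0.53;0 0 0.104 -0.0465 0.1995 0 0.53;0 0 0.104 -0.0465 0.1995 0 0.53;0 0 0.104 -0.0465 0.1995 0 0.53")

```text
time: 13.45
ee_pos: [0.4967, 0.377, 0.0684]
eef_rot: [-0.004, 1.0, -0.0, -0.0]
ft_force: [0.8, -0.8, -0.2]
width: 0.0461
grip_force: 0.0
```

```bash
python3 -c "
from h import *
delta('sleeve',-.0215)"
```

```text
sleeve t 13.45 tcp [0.4967 0.377  0.0684] turn [-0.0005 -0.0005 -0.001 ] shift [0.0005 0.0017 0.0899] w 0.0461 F [ 0.8 -0.8 -0.2] grip 0.0
```

Request:
play_rows(increments="0 0 0 0 0 0.025 0.53;0 0 0 0 0 0.05 0.53;0 0 0 0 0 0.07 0.53;0 0 0 0 0 0.08 0.53;0 0 0 0 0 0.086 0.53;0 0 0 0 0 0.09 0.53;0 0 0 0 0 0.09 0.53")

```text
time: 14.15
ee_pos: [0.4969, 0.3788, -0.0207]
eef_rot: [-0.004, 1.0, 0.001, 0.0]
ft_force: [-0.5, 0.4, 0.6]
width: 0.0463
grip_force: 0.0
```

Request:
play_rows(increments="0 0 0 0 0 0 0;0 0 0 0 0 0 0;0 0 0 0 0 0 0;0 0 0 0 0 0 0;0 0 0 0 0 0 0;0 0 0 0 0 0 0;0 0 0 0 0 0 0")

```text
time: 14.85
ee_pos: [0.4968, 0.3795, -0.0206]
eef_rot: [-0.005, 1.0, 0.001, 0.0]
ft_force: [-1.3, 1.5, 4.2]
width: 0.0215
grip_force: 30.0
```

Request:
play_rows(increments="0 0 0 0 0 -0.005 0;0 0 0 0 0 -0.015 0;0 0 0 0 0 -0.03 0;0 0 0 0 0 -0.05 0;0 0 0 0 0 -0.075 0;0 0 0 0 0 -0.09 0;0 0 0 0 0 -0.09 0;0 0 0 0 0 -0.09 0")

```text
time: 15.65
ee_pos: [0.4965, 0.3787, 0.0688]
eef_rot: [-0.005, 1.0, 0.0, 0.0]
ft_force: [-0.3, -0.3, -1.9]
width: 0.0218
grip_force: 30.0
```

```bash
python3 -c "
from h import *
delta('sleeve_to',.0685)"
```

```text
sleeve_to t 15.65 tcp [0.4965 0.3787 0.0688] turn [ 0.0009  0.0002 -0.1038] shift [ 0.0188 -0.2679  0.    ] w 0.0218 F [-0.3 -0.3 -1.9] grip 30.0
```

Request:
play_rows(increments="0 0 -0.02 0.003 -0.04 0 0;0 0 -0.04 0.006 -0.085 0 0;0 0 -0.06 0.009 -0.13 0 0;0 0 -0.08 0.012 -0.175 0 0;0 0 -0.1 0.016 -0.22 0 0;0 0 -0.104 0.0188 -0.255 0 0;0 0 -0.104 0.0188 -0.2679 0 0;0 0 -0.104 0.0188 -0.2679 0 0")

```text
time: 16.45
ee_pos: [0.4798, 0.1088, 0.0679]
eef_rot: [-0.055, 0.998, 0.0, -0.001]
ft_force: [-0.9, 0.6, -1.9]
width: 0.0218
grip_force: 30.0
```

Request:
play_rows(increments="0 0 0 0 0 0 0;0 0 0 0 0 0 0;0 0 0 0 0 0 0")

```text
time: 16.75
ee_pos: [0.4801, 0.1122, 0.0685]
eef_rot: [-0.058, 0.998, 0.001, -0.0]
ft_force: [-0.4, -0.1, -1.1]
width: 0.0215
grip_force: 30.0
```

```bash
python3 -c "
from h import *
delta('sleeve_to',-.0215)"
```

```text
sleeve_to t 16.75 tcp [0.4801 0.1122 0.0685] turn [ 0.0011 -0.      0.0023] shift [ 0.0001 -0.0016  0.09  ] w 0.0215 F [-0.4 -0.1 -1.1] grip 30.0
```

Request:
play_rows(increments="0 0 0 0 -0.001 0.025 0;0 0 0 0 -0.001 0.05 0;0 0 0 0 -0.001 0.07 0;0 0 0 0 -0.001 0.08 0;0 0 0 0 -0.001 0.086 0;0 0 0 0 -0.001 0.089 0;0 0 0 0 -0.001 0.09 0;0 0 0 0 -0.001 0.09 0")

```text
time: 17.55
ee_pos: [0.481, 0.1102, -0.0205]
eef_rot: [-0.057, 0.998, 0.001, 0.001]
ft_force: [-0.2, -0.7, -1.3]
width: 0.0213
grip_force: 30.0
```

Request:
play_rows(increments="0 0 0 0 0 0 0.53;0 0 0 0 0 0 0.53;0 0 0 0 0 0 0.53;0 0 0 0 0 0 0.53;0 0 0 0 0 0 0.53;0 0 0 0 0 0 0.53")

```text
time: 18.15
ee_pos: [0.4805, 0.1099, -0.0212]
eef_rot: [-0.057, 0.998, 0.001, 0.0]
ft_force: [0.0, 0.6, 0.7]
width: 0.0455
grip_force: 0.0
```

Request:
play_rows(increments="0 0 0 0 0 -0.01 0.53;0 0 0 0 0 -0.03 0.53;0 0 0 0 0 -0.06 0.53;0 0 0 0 0 -0.09 0.53;0 0 0 0 0 -0.09 0.53;0 0 0 0 0 -0.09 0.53;0 0 0 0 0 -0.09 0.53")

```text
time: 18.85
ee_pos: [0.4798, 0.1097, 0.0682]
eef_rot: [-0.057, 0.998, 0.0, -0.0]
ft_force: [0.2, -0.1, 0.1]
width: 0.0464
grip_force: 0.0
```

```bash
python3 -c "
from h import *
delta('pin',.0685)"
```

```text
pin t 18.85 tcp [0.4798 0.1097 0.0682] turn [ 0.0008 -0.0007  0.1707] shift [-0.0508  0.3314 -0.    ] w 0.0464 F [ 0.2 -0.1  0.1] grip 0.0
```

Request:
play_rows(increments="0 0 0.03 -0.006 0.04 0 0.53;0 0 0.06 -0.013 0.085 0 0.53;0 0 0.09 -0.02 0.13 0 0.53;0 0 0.12 -0.027 0.175 0 0.53;0 0 0.15 -0.034 0.22 0 0.53;0 0 0.17 -0.041 0.265 0 0.53;0 0 0.17 -0.048 0.31 0 0.53;0 0 0.17 -0.0508 0.3314 0 0.53")

```text
time: 19.65
ee_pos: [0.491, 0.449, 0.0672]
eef_rot: [0.026, 1.0, 0.0, -0.001]
ft_force: [-1.1, -1.0, 0.5]
width: 0.0461
grip_force: 0.0
```

Request:
play_rows(increments="0 0 0 0 0 0 0.53;0 0 0 0 0 0 0.53;0 0 0 0 0 0 0.53;0 0 0 0 0 0 0.53")

```text
time: 20.05
ee_pos: [0.494, 0.4433, 0.069]
eef_rot: [0.029, 1.0, 0.0, 0.0]
ft_force: [0.1, -0.2, -0.0]
width: 0.046
grip_force: 0.0
```

```bash
python3 look.py wrist w5.png
python3 - <<'E'
from h import *
delta('pin',-.0215)
s,w=pickle.load(open("w.pkl","rb"));M=np.linalg.inv(w["mount"]);R0=Ro.from_quat(s["eef_rot"]).as_matrix()
for y in(-.055,-.03,0,.03):
    x0,y0,a=T["pin"];p=np.array([x0-np.cos(a)*-y*-1,y0-np.sin(a)*y,.02]);q=M@np.r_[R0.T@(p-s["ee_pos"]),1]
    print(y,(np.array([w["fx"]*q[0]/q[2]+w["cx"],w["fy"]*q[1]/q[2]+w["cy"]])*800/512).round())
E
```

```text
pin t 20.1 tcp [0.494  0.4436 0.0692] turn [ 0.0008  0.0003 -0.0009] shift [0.0012 0.001  0.0907] w 0.046 F [ 0.   0.1 -0.1] grip 0.0
-0.055 [397. 386.]
-0.03 [397. 350.]
0 [397. 305.]
0.03 [397. 257.]
```

View pics/w5.png

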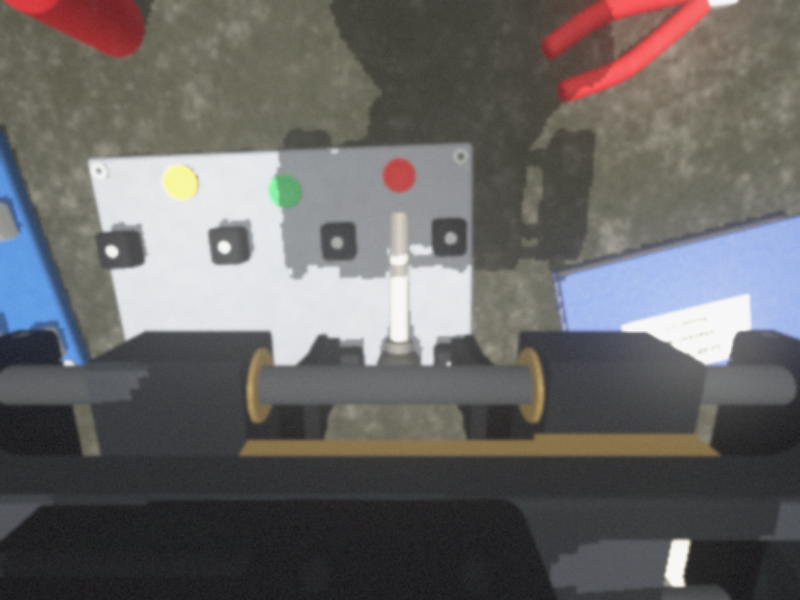

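The pin shaft at (400,290) is aligned with the tool, and the knob lies beyond the fingers. Descending and gripping.

Request:
play_rows(increments="0 0 0 0 0 0.025 0.53;0 0 0 0 0 0.05 0.53;0 0 0 0 0 0.07 0.53;0 0 0 0 0 0.08 0.53;0 0 0 0 0 0.086 0.53;0 0 0 0 0 0.09 0.53;0 0 0 0 0 0.09 0.53")

```text
time: 20.8
ee_pos: [0.4937, 0.445, -0.0206]
eef_rot: [0.028, 1.0, 0.001, 0.0]
ft_force: [-0.8, -1.4, 0.6]
width: 0.0461
grip_force: 0.0
```

Request:
play_rows(increments="0 0 0 0 0 0 0;0 0 0 0 0 0 0;0 0 0 0 0 0 0;0 0 0 0 0 0 0;0 0 0 0 0 0 0;0 0 0 0 0 0 0;0 0 0 0 0 0 0;0 0 0 0 0 0 0")

```text
time: 21.6
ee_pos: [0.4935, 0.4451, -0.0208]
eef_rot: [0.028, 1.0, 0.001, 0.0]
ft_force: [-0.5, -0.1, 0.8]
width: 0.0108
grip_force: 30.0
```

Request:
play_rows(increments="0 0 0 0 0 -0.005 0;0 0 0 0 0 -0.015 0;0 0 0 0 0 -0.03 0;0 0 0 0 0 -0.05 0;0 0 0 0 0 -0.075 0;0 0 0 0 0 -0.09 0;0 0 0 0 0 -0.09 0;0 0 0 0 0 -0.09 0", grip_force=40)

```text
time: 22.4
ee_pos: [0.4933, 0.4448, 0.0689]
eef_rot: [0.028, 1.0, 0.001, 0.0]
ft_force: [0.2, 0.0, -1.2]
width: 0.0104
grip_force: 40.0
```

```bash
python3 -c "
from h import *
delta('pin_to',.0685)"
```

```text
pin_to t 22.4 tcp [0.4933 0.4448 0.0689] turn [ 0.0011  0.0003 -0.1698] shift [-0.0171 -0.3994 -0.    ] w 0.0104 F [ 0.2  0.  -1.2] grip 40.0
```

Request:
play_rows(increments="0 0 -0.02 -0.002 -0.04 0 0;0 0 -0.04 -0.004 -0.08 0 0;0 0 -0.06 -0.006 -0.125 0 0;0 0 -0.08 -0.008 -0.17 0 0;0 0 -0.1 -0.01 -0.215 0 0;0 0 -0.12 -0.012 -0.26 0 0;0 0 -0.14 -0.014 -0.305 0 0;0 0 -0.16 -0.016 -0.345 0 0")

```text
time: 23.2
ee_pos: [0.4886, 0.0969, 0.0675]
eef_rot: [-0.052, 0.999, 0.0, -0.001]
ft_force: [0.5, -0.5, -1.1]
width: 0.0103
grip_force: 40.0
```

Request:
play_rows(increments="0 0 -0.01 -0.0011 -0.035 0 0;0 0 -0.01 -0.0011 -0.0544 0 0;0 0 -0.01 -0.0011 -0.0544 0 0;0 0 -0.01 -0.0011 -0.0544 0 0;0 0 -0.01 -0.0011 -0.0544 0 0;0 0 -0.01 -0.0011 -0.0544 0 0")

```text
time: 23.8
ee_pos: [0.4963, 0.0467, 0.0684]
eef_rot: [-0.058, 0.998, 0.001, -0.0]
ft_force: [0.6, -0.2, -0.5]
width: 0.01
grip_force: 40.0
```

```bash
python3 look.py wrist w6.png; python3 -c "
from h import *
delta('pin_to',-.0215)"
```

```text
pin_to t 23.85 tcp [0.4963 0.0465 0.0684] turn [ 0.0011 -0.      0.0018] shift [ 0.0087 -0.0005  0.0899] w 0.0101 F [ 0.3 -0.7 -1.5] grip 40.0
```

View pics/w6.png

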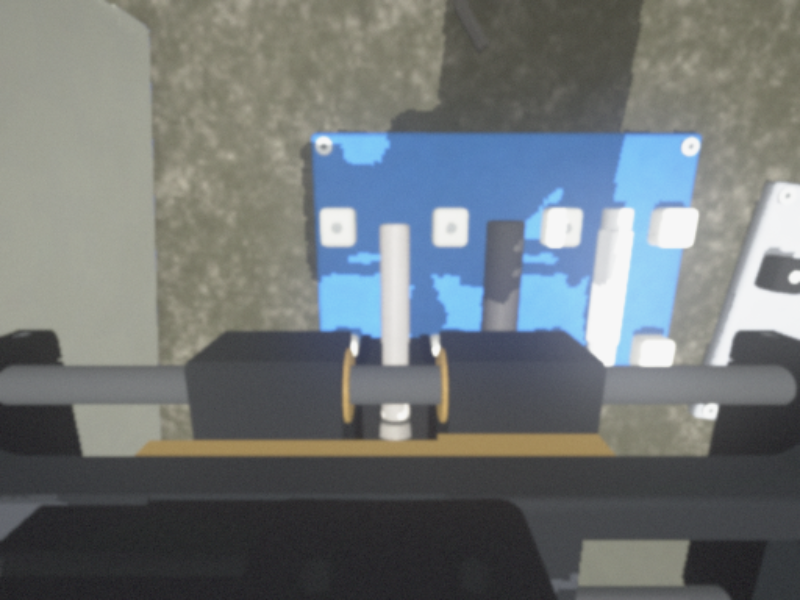

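The pin is held straight at (396,280), and the sleeve (503,275) and gauge (612,285) lie in their slots. Correcting 8.7 mm along x and lowering.

Request:
play_rows(increments="0 0 0 0.0087 -0.0005 0 0;0 0 0 0.0087 -0.0005 0.025 0;0 0 0 0.0087 -0.0005 0.05 0;0 0 0 0.0087 -0.0005 0.067 0;0 0 0 0.0087 -0.0005 0.075 0;0 0 0 0.0087 -0.0005 0.08 0;0 0 0 0.0087 -0.0005 0.084 0;0 0 0 0.0087 -0.0005 0.084 0")

```text
time: 24.65
ee_pos: [0.4881, 0.0442, -0.0151]
eef_rot: [-0.057, 0.998, 0.001, 0.0]
ft_force: [-0.4, -0.1, -1.4]
width: 0.0102
grip_force: 40.0
```

Request:
play_rows(increments="0 0 0 0 0 0.002 0;0 0 0 0 0 0.004 0;0 0 0 0 0 0.006 0;0 0 0 0 0 0.006 0;0 0 0 0 0 0.006 0")

```text
time: 25.15
ee_pos: [0.4882, 0.0442, -0.021]
eef_rot: [-0.057, 0.998, 0.001, 0.0]
ft_force: [-2.0, -1.4, 4.9]
width: 0.0096
grip_force: 40.0
```

Request:
play_rows(increments="0 0 0 0 0 0 0.5;0 0 0 0 0 0 0.5;0 0 0 0 0 0 0.5;0 0 0 0 0 0 0.5;0 0 0 0 0 0 0.5;0 0 0 0 0 0 0.5;0 0 0 0 0 0 0.5")

```text
time: 25.85
ee_pos: [0.4879, 0.0441, -0.0214]
eef_rot: [-0.057, 0.998, 0.001, 0.0]
ft_force: [0.4, -0.4, 0.6]
width: 0.0429
grip_force: 0.0
```

Request:
play_rows(increments="0 0 0 0 0 -0.01 0.53;0 0 0 0 0 -0.03 0.53;0 0 0 0 0 -0.06 0.53;0 0 0 0 0 -0.1 0.53;0 0 0 0 0 -0.13 0.53;0 0 0 0 0 -0.15 0.53;0 0 0 0 0 -0.15 0.53;0 0 0 0 0 -0.15 0.53")

```text
time: 26.65
ee_pos: [0.488, 0.044, 0.1291]
eef_rot: [-0.057, 0.998, 0.001, 0.001]
ft_force: [-1.0, 0.0, -0.8]
width: 0.0463
grip_force: 0.0
```

Request:
play_rows(increments="0 0 0 0 0.04 0 0.53;0 0 0 0 0.08 0 0.53;0 0 0 0 0.12 0 0.53;0 0 0 0 0.16 0 0.53;0 0 0 0 0.2 0 0.53;0 0 0 0 0.24 0 0.53;0 0 0 0 0.28 0 0.53;0 0 0 0 0.32 0 0.53")

```text
time: 27.45
ee_pos: [0.4508, 0.3629, 0.1276]
eef_rot: [-0.056, 0.998, -0.0, -0.001]
ft_force: [-0.0, 0.8, 1.3]
width: 0.046
grip_force: 0.0
```

Request:
play_rows(increments="0 0 0 0 0.04 0 0.53;0 0 0 0 0.06 0 0.53;0 0 0 0 0.06 0 0.53;0 0 0 0 0.06 0 0.53;0 0 0 0 0.06 0 0.53")

```text
time: 27.95
ee_pos: [0.4455, 0.4198, 0.1284]
eef_rot: [-0.056, 0.998, -0.0, -0.0]
ft_force: [-0.0, -0.7, -0.1]
width: 0.0463
grip_force: 0.0
```

```bash
python3 look.py top t2.png
```

```text
(no output)
```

View pics/t2.png

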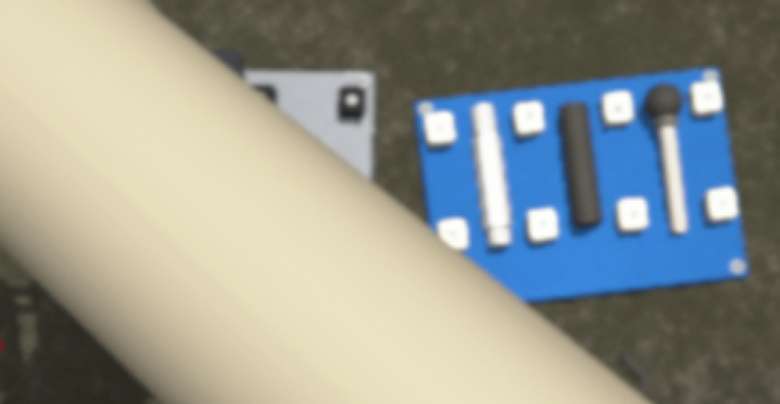

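All three parts lie in their mirrored slots, between the blocks: gauge (491,175), sleeve (580,165) and pin (672,165). Checking the positions in numbers.

Run:
```python
from h import *
c=pickle.load(open("top.pkl","rb"));k=780/270
P=lambda u,v,z:ray(c,120+u/k,90+v/k,z)
for n,a,b,f,sl in(("plug",(484,103,.024),(499,245,.024),.5,66),("sleeve",(574,102,.032),(588,222,.032),.5,0),("pin",(663,101,.024),(678,233,.016),55/95.5,-66)):
    A,B=P(*a),P(*b);d=A-B;o=B+d*f;r=o[:2]-[.4802,.1107];a=.113
    print(n,"x",round(1000*(r@[np.cos(a),np.sin(a)]),1),"y",round(1000*(r@[-np.sin(a),np.cos(a)]),1),"want",sl,"dyaw",round(np.arctan2(d[1],d[0])-a,3),"len",np.linalg.norm(d[:2]).round(4))
m=c["color"];h=cv2.cvtColor(m,cv2.COLOR_RGB2HSV)
```

```text
plug x 0.9 y 64.3 want 66 dyaw -0.019 len 0.1059
sleeve x 0.5 y -0.5 want 0 dyaw -0.016 len 0.089
pin x -1.2 y -67.3 want -66 dyaw -0.008 len 0.0974
```

All within 2 mm, and the bottle was never approached. Handing in.

```bash
python3 -c "
from bench import *
print(close_job())"
```

```text
the job is handed in; nothing more can be done
None
```

The job is handed in: plug gauge, black sleeve and ball pin lie in the blue rack's left, middle and right slots, each within about 2 mm of slot centre by the top camera; the arm kept clear of the red bottle (not re-measured at the end), and no verdict was returned.

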